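Stow a ribbon spool in the tilt-out bin and latch it

TASK

Put the smallest ribbon spool into the tilted-out bin, then swing the bin back fully into its rack and latch it: raise the latch bar over the lip of its keeper as the bin closes and let it drop all the way into the notch. Leave the other spools and the tape roll where they are.

Things in the scene. Friction and masses are not known exactly. Their poses are not given: they have to be found in the camera images.
- rack: Fixed plywood rack, 236 wide (y), 150 deep, 140 mm high, open at front and top. Origin on the table below the middle of the bin's hinge line; x to the back of the rack (away from the robot), y to its left, z up. Hinge line along y at x = 0, z = 30 mm. Side boards 12 mm thick at y = +-106, x 5 to 135, tops at z = 138 mm. The keeper is on the front edge of the right (-y) board.
- bin (a joint): Tilt of the open-topped wooden bin (outside 120 deep, 180 wide, 115 mm high, walls 5 mm), hinged at its lower front edge. 0 = upright, fully home; larger = top tilted forward to the robot, to 0.42 rad (starts at 0.28 to 0.42). The hinge is stiff (0.3 N m friction): the bin stays where it is left and closes with a push of 2 to 4 N high on its front.
- bin_mid (a point): Point in the bin, tilting with it: 60 mm behind its front face, midway across, 60 mm above the hinge line; inner floor 55 mm below it, rim 55 mm above. Axes as the rack's when the bin is shut.
- latch_bar (a joint): Steel latch bar, 16 high, 8 mm thick, on the bin's front, 6 mm off it; pivot midway across, 95 mm above the hinge line. Its right (-y) end reaches 135 mm from the pivot, past the bin's side, to the keeper. 0 = level (lower stop, held by its weight); larger = right end raised, to 0.30 rad; it clears the keeper's lip above 0.16. Left down, it strikes the lip and stops the bin.
- thumb_plate (a point): Centre of the top of the thumb plate (steel, 42 x 42 x 5 mm) on the latch bar's left tail, sticking out from the bin's front. In the bin's axes, bar down: 26 mm in front of the front face, 66 mm left of the pivot, 97.5 mm above the hinge line (rim: 115). Pushing it down (about 1 N, 20 mm to the stop) raises the bar's other end; let go, the bar falls back.
- latch_end (a point): Underside of the latch bar where it crosses the keeper, 113 mm to the right of the pivot. Moves with the bar.
- keeper_notch (a point): Fixed: point on the floor of the keeper's notch, 8 mm behind the lip, where the bar comes to lie, 115.5 mm above the table. The keeper is a steel bracket 26 mm wide (rack y) with an upright front lip 6 mm thick, its top 15 mm above this point; the notch behind the lip is 23 mm from front to back. Latched, the bar lies in the notch, point latch_end about 1.5 mm above this point.
- blue_mid (a point): Centre (on the spool's axis, 17 mm up) of the smallest ribbon spool, the one to stow: round end discs 60 mm across, 34 mm high, a short soft ribbon tail sticking out 16 mm at its own +x. Lies flat on the table; grip across the discs.
- green_mid (a point): Centre (20 mm up) of a larger spool of the same kind, 75 mm across, 40 mm high, lying flat. To be left alone.
- red_mid (a point): Centre (11 mm up) of a wide flat spool, 85 mm across, 22 mm high, lying flat. To be left alone.
- tape_roll: A roll of tape, 100 mm across, 25 mm high, lying on the table in front of the rack; origin at the centre of its underside. To be left alone.

How it is judged:
By the outcome, as a careful person would: the job done as asked, in the order asked, and still so for the second after the job is handed in, with the robot touching nothing.
It also fails if it takes over 54 s, if anything falls off the work surface, if the arm or the gripper's body presses on something with over 40 N, if the wrist force passes 120 N, or if a joint passes its speed limit or range.

ROBOT

A 7-joint arm with a two-finger parallel gripper is mounted at the origin on a cart in front of the work surface, level with it; the furniture and walls round the work are solid. World frame = base frame: x ahead of the robot, y to its left, z up, the work surface at z = 0. Lengths are in m, angles in rad, forces in N, time in s.
With the tool pointing down it reaches from about 0.425 to 0.875 m from the base axis. Payload 8.4 kg.
Tool frame: the origin (TCP) lies midway between the tips of the shut fingers; the grasp point (between the pads) lies 19 mm behind it; z points along the fingers, y is the direction in which the jaws open and shut (so a half turn about z gives the same grasp; the last joint's range is limited). The gripper opens to 87 mm and grips with 3 to 60 N. Pads are 19 mm wide; open, the fingers measure 117 mm over their backs; the gripper's body (75 mm by 190 mm) begins 51 mm behind the grasp point.
Start: joints at [1.166, 0.333, 0.04, 1.465, -0.013, 1.343, -0.059], TCP at [0.196, -0.62, 0.223] pointing down, gripper open.
Joint ranges: [-2.58, 2.58], [-0.38, 2.09], [-1.3, 1.39], [0.25, 2.4], [-1.5, 4.64], [0.08, 2.09], [-2.65, 2.65]. Speed limits (rad/s): [2.22, 2.22, 2.79, 2.79, 3.14, 3.14, 3.14].

INTERFACE

Orientations are given as a 3x3 rotation matrix whose columns are the frame's x, y, z axes.
In Python, from rig import observe, snapshot, hand_in, recognise, outline_of gives the robot as it stands.
- The arm moves only by the shell command python3 -m inch 'ROWS' [FORCE]. ROWS is JSON, a list of rows, each an object of numbers: "ax", "ay", "az": the turn, a rotation vector about the tool's x, y, z in degrees; "dx", "dy", "dz": the shift along the tool's x, y, z in mm; "gripper": the opening in per cent of the stroke, from 0 (shut) to 100 (fully open). In form: [{"ax": .., "ay": .., "az": .., "dx": .., "dy": .., "dz": .., "gripper": ..}, ...]. A call has exactly 5 rows; each row shifts and turns the pose as measured when the row begins, along the tool's axes as they then stand; what a row does not reach is not made up. A row lasts 1/10 s, in which the tool goes at most 50 mm and 8.59 degrees, less where a joint would pass 70% of its speed; a pose out of reach is approached as far as the arm can. A call is refused whole if a number of a shift passes 50 or a number of a turn 8.59, either way. A call with a gripper value outside its range is refused whole. The fingers move at their own pace and stop on an object; FORCE is the grip in N (left out, the last holds). Time passes only in rows, so rows that do not move let the fingers close, or fill a call up. It gives the time, the measured TCP pose, the force and the opening at its end, in the units of the state.
- observe(): the state, without advancing time (a new reading comes with each control period).
- snapshot(name): name is "scene" or "top" or "wrist"; returns a dict with "pixels" (400x640x3 uint8, red, green, blue), "range_z" (400x640 float32, m along the optical axis (not along the pixel's ray), 0 where there is no reading), "camera_matrix" (3x3 intrinsics, pixels), "rvec" (rotation vector, rad) and "tvec" (3), from world to camera coordinates, as OpenCV has them; the wrist camera has in their place "tool_from_camera" (4x4, takes a point from camera to tool coordinates, whose origin is the TCP and whose axes are the flange's). Camera axes: x right, y down, z forward; pixel columns grow to the right and rows downward; lengths in m; the calibration is good to about 2 mm. A picture is of the moment at which its call begins: read the wrist's pose just before it.
- hand_in(): hands the job in, once; it reports no verdict.
Trained networks look in a picture, given as the dict that the camera call returned (one of the last four; its "shot" number tells which), for a name from the list of things; names that differ only in an ending like _2 or _b are one class to them, and where a whole thing is asked for, a point or a joint stands for the part that bears it (a point fixed in the world has none). Each returns a list of dicts, best first, with "score" (0 to 1); they miss things now and then, are a little off and sometimes report something else, mostly with a low value. They report only what shows in the picture. A call takes as long as a camera call.
- recognise(picture, target): "rect" ([left, top, right, bottom] in pixels, round what is visible of it).
- outline_of(picture, target): "region" (400x640 bool, what is visible of it) and "rect" ([left, top, right, bottom] in pixels, round what is visible of it).
The state is a dict: "time": time; "joint_pos": joint angles; "dq": joint speeds; "joint_torque": joint torques, N m; "position": TCP position; "orientation": TCP orientation; "ft_force": force on the tool from outside, world axes, zero at the start; "ft_torque": the same for the moment, N m; "grip_width": opening from 0.0 (shut) to 1.0 (fully open).
Only numpy, scipy, OpenCV 4.12 (cv2) and the standard library are available. Lean on these libraries where they do the work, as an engineer would, in place of code of your own. Each camera call takes 0.05 s, during which the arm holds its last target.

## Working session

There is one attempt and no reset: what is moved stays moved. The work goes in short steps, Python scripts to look and compute and a shell command to move; the robot and the scene stay as the last step left them, time stands still between calls to the robot, and variables do not carry over. Pictures are saved under pics/ and viewed, and the job is handed in when it is done.

```bash
ls; mkdir -p pics; cat > h.py <<'E'
import numpy as np, cv2
from rig import *
def save(n,p): cv2.imwrite('pics/'+n+'.png',cv2.cvtColor(p['pixels'],cv2.COLOR_RGB2BGR))
def cloud(p):
    K=p['camera_matrix'];z=p['range_z'].astype(float)
    v,u=np.mgrid[0:z.shape[0],0:z.shape[1]]
    c=np.stack([(u-K[0,2])/K[0,0]*z,(v-K[1,2])/K[1,1]*z,z],-1)
    if 'rvec' in p:
        R=cv2.Rodrigues(np.array(p['rvec'],float))[0];t=np.array(p['tvec'],float).ravel()
        w=(c-t)@R
    else:
        T=np.array(p['tool_from_camera']);o=p['_o']
        w=(c@T[:3,:3].T+T[:3,3])@np.array(o['orientation']).T+np.array(o['position'])
    w[z<=0]=np.nan
    return w
E
python3 - <<'E'
from h import *
o=observe();print(o)
s=snapshot('scene');save('s0',s);t=snapshot('top');save('t0',t)
import pickle;pickle.dump((s,t),open('st0.pkl','wb'))
for nm,p in(('scene',s),('top',t)):
    w=cloud(p)
    for k in ['blue_mid','green_mid','red_mid','tape_roll','rack','bin','latch_bar','thumb_plate']:
        try:
            for r in outline_of(p,k)[:2]:
                m=r['region'];q=w[m];q=q[~np.isnan(q[:,0])]
                print(nm,k,round(r['score'],2),r['rect'],np.round(np.median(q,0),3),np.round(np.percentile(q,2,axis=0),3),np.round(np.percentile(q,98,axis=0),3))
        except Exception as e: print(nm,k,e)
E
```

```text
pics
{'time': 0.0, 'joint_pos': array([ 1.16575824,  0.33388507,  0.03983781,  1.46627357, -0.0134156 ,
        1.34328666, -0.05854103]), 'dq': array([-7.53874766e-05, -4.57066011e-04,  1.62399291e-04,  3.28025156e-04,
       -4.14935491e-04,  1.14581978e-03, -1.08222598e-03]), 'joint_torque': array([ 1.15692419e-03, -6.56360865e+01,  1.33594058e+00, -4.03792548e+01,
       -5.98125835e-02,  4.51082457e-02,  1.25459233e-04]), 'position': array([ 0.19556806, -0.61939165,  0.22167434]), 'orientation': array([[ 9.53603296e-01,  3.01065521e-01, -5.53736543e-04],
       [ 3.01066020e-01, -9.53602139e-01,  1.48743103e-03],
       [-8.02301537e-05, -1.58513039e-03, -9.99998740e-01]]), 'ft_force': array([-0.18276708,  0.34237923,  0.47021565]), 'ft_torque': array([-0.04018191,  0.04476867,  0.02645625]), 'grip_width': 1.0034123368253878}
scene blue_mid 0.94 [398.8, 178.6, 419.7, 200.7] [ 0.438 -0.298  0.029] [ 0.417 -0.341  0.003] [ 0.468 -0.284  0.037]
scene green_mid 0.61 [206.1, 277.0, 248.0, 320.2] [0.465 0.301 0.04 ] [0.44  0.264 0.002] [0.507 0.329 0.043]
scene red_mid 0.66 [364.8, 15
[... 957 characters left out ...]
59 -0.002] [0.509 0.328 0.046]
top red_mid 0.87 [410.8, 157.0, 441.7, 184.7] [ 0.607 -0.373  0.021] [ 0.569 -0.411 -0.001] [ 0.644 -0.335  0.027]
top tape_roll 0.55 [302.8, 220.4, 332.5, 255.0] [ 0.384 -0.042  0.024] [ 0.343 -0.089 -0.002] [0.434 0.003 0.031]
top rack 0.69 [267.9, 122.3, 356.1, 210.0] [ 0.627 -0.011  0.082] [ 0.509 -0.122  0.01 ] [0.715 0.095 0.175]
top bin 0.92 [273.1, 139.8, 357.9, 208.9] [ 0.602 -0.01   0.066] [ 0.503 -0.108  0.035] [0.678 0.073 0.177]
top latch_bar 0.88 [280.6, 184.4, 355.2, 206.3] [0.526 0.017 0.119] [ 0.492 -0.145  0.105] [0.544 0.06  0.135]
top thumb_plate 0.93 [281.2, 184.6, 355.7, 204.2] [0.527 0.003 0.119] [ 0.492 -0.144 -0.004] [0.546 0.063 0.141]
```

```bash
python3 - <<'E'
import pickle,cv2
s,t=pickle.load(open('st0.pkl','rb'))
for n,p,(a,b,c,d) in(('s0c',s,(190,120,460,330)),('t0c',t,(180,110,460,270))):
    im=cv2.cvtColor(p['pixels'],cv2.COLOR_RGB2BGR)[b:d,a:c]
    cv2.imwrite('pics/'+n+'.png',cv2.resize(im,None,fx=2.8,fy=2.8,interpolation=cv2.INTER_CUBIC))
E
```

```text
(no output)
```

View pics/s0c.png

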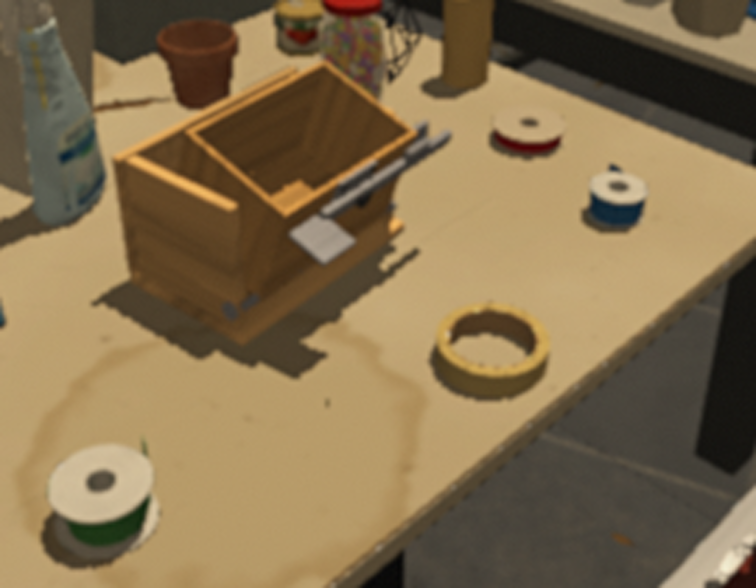

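View pics/t0c.png

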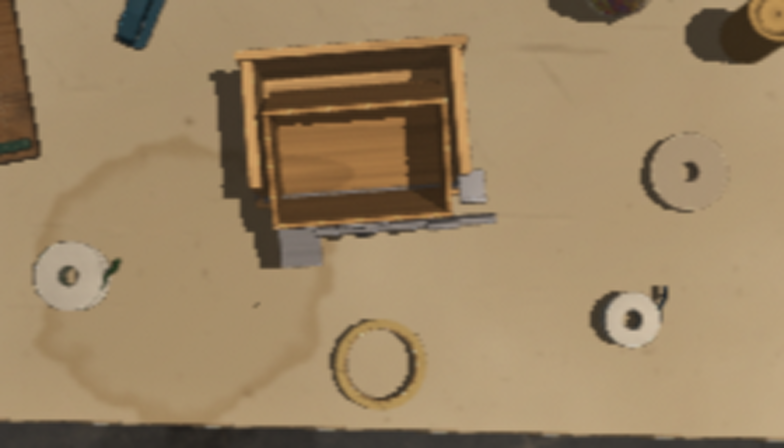

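The scene view shows the blue spool at crop (618,198), with the bin tilted out and its thumb plate at (322,240). The top view puts the blue spool at crop (632,320) with its tail up and to the right. The tape roll is at (378,365), clear of the bin. Next I'll fit the geometry.

```bash
python3 - <<'E'
from h import *
import pickle
s,t=pickle.load(open('st0.pkl','rb'))
W={'s':cloud(s),'t':cloud(t)}
for n,w in W.items():
    q=w.reshape(-1,3);q=q[~np.isnan(q[:,0])]
    # blue top disc
    b=q[(abs(q[:,0]-.443)<.05)&(abs(q[:,1]+.315)<.05)&(q[:,2]>.027)&(q[:,2]<.045)]
    (c,r)=cv2.minEnclosingCircle(b[:,:2].astype(np.float32));print(n,'blue',c,r,b[:,2].mean(),len(b), (b.min(0)+b.max(0))/2)
    # table
    tb=q[(abs(q[:,0]-.45)<.05)&(abs(q[:,1]-.15)<.05)];print('table z',np.median(tb[:,2]))
    rk=q[(q[:,0]>.5)&(q[:,0]<.76)&(abs(q[:,1])<.2)&(abs(q[:,2]-.138)<.006)]
    print(len(rk))
    im=np.zeros((400,640),np.uint8)
    m=(w[...,0]>.48)&(w[...,0]<.80)&(abs(w[...,1])<.2)&(w[...,2]>.012)
    vv,uu=np.nonzero(m)
    # height map
    H=np.zeros((560,700,3),np.uint8)
    for p in w[m]:
        i=int((.80-p[0])*1600);j=int((.2-p[1])*1600)
        col=cv2.applyColorMap(np.uint8([[min(255,p[2]/.18*255)]]),cv2.COLORMAP_JET)[0,0].tolist()
        cv2.circle(H,(j,i),2,col,-1)
    cv2.imwrite('pics/H'+n+'.png',H)
E
```

```text
s blue (0.4500815272331238, -0.3223799169063568) 0.04113006591796875 0.03389793104395788 210 [ 0.44697676 -0.31762595  0.03242499]
table z 0.0005704968351643417
1153
t blue (0.45248785614967346, -0.31906887888908386) 0.03973370045423508 0.033360528708651936 271 [ 0.44634985 -0.31655622  0.03453409]
table z -0.00028619628136534417
973
```

View pics/Ht.png

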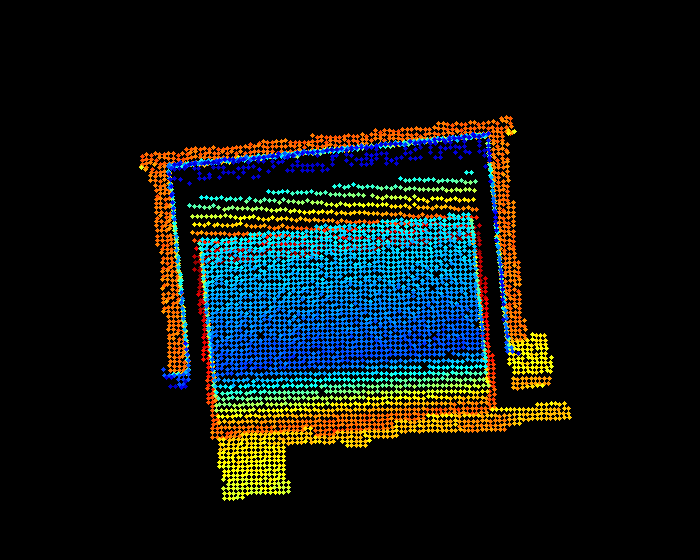

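```bash
python3 - <<'E'
from h import *
import pickle
from scipy.optimize import least_squares
s,t=pickle.load(open('st0.pkl','rb'))
Q=[]
for p in(s,t):
    w=cloud(p).reshape(-1,3);Q.append(w[~np.isnan(w[:,0])])
def segd(P,a,b):
    a=np.array(a);b=np.array(b);d=b-a;u=np.clip((P-a)@d/(d@d),0,1);return np.linalg.norm(P-a-u[:,None]*d,axis=1)
for n,q in zip('st',Q):
    rk=q[(q[:,0]>.55)&(q[:,0]<.76)&(abs(q[:,1])<.15)&(abs(q[:,2]-.138)<.004)][:,:2]
    def f(v):
        c,si=np.cos(v[2]),np.sin(v[2]);L=(rk-v[:2])@np.array([[c,-si],[si,c]])
        return np.minimum.reduce([segd(L,(.005,.106),(.14,.106)),segd(L,(.005,-.106),(.14,-.106)),segd(L,(.1425,-.118),(.1425,.118))])
    r=least_squares(f,[.57,-.01,.1],loss='cauchy',f_scale=.004);r2=least_squares(f,[.57,-.01,-.1],loss='cauchy',f_scale=.004)
    if r2.cost<r.cost:r=r2
    v=r.x;print(n,v,r.cost,np.median(f(v)))
    c,si=np.cos(v[2]),np.sin(v[2]);
    L=q.copy();L[:,:2]=(q[:,:2]-v[:2])@np.array([[c,-si],[si,c]])
    B=L[(abs(L[:,1])<.085)&(L[:,0]>-.1)&(L[:,0]<.12)&(L[:,2]>.02)&(L[:,2]<.17)]
    # floor: bin z=5 above hinge, bx in 10..110
    for a in np.arange(.24,.45,.02):
        bx=B[:,0]*np.cos(a)+(B[:,2]-.03)*np.sin(a); bz=-B[:,0]*np.sin(a)+(B[:,2]-.03)*np.cos(a)
        print(round(a,2),np.sum((abs(bz-.005)<.003)&(bx>.02)&(bx<.1)),end=' ')
    print()
    # thumb plate
    tp=L[(L[:,1]>.04)&(L[:,1]<.095)&(L[:,0]<-.045)&(L[:,2]>.08)];print('tp',tp.min(0),tp.max(0),np.median(tp,0),len(tp))
    kp=L[(L[:,1]<-.1)&(L[:,1]>-.135)&(L[:,0]<.02)&(L[:,0]>-.03)&(L[:,2]>.1)];
    print('keeper',np.percentile(kp,[1,50,99],axis=0))
E
```

```text
s [ 0.56584006 -0.01558478  0.09974854] 0.008999328055209387 0.0042797529146130775
0.24 0 0.26 8 0.28 55 0.3 156 0.32 208 0.34 205 0.36 127 0.38 28 0.4 4 0.42 1 0.44 0 
tp [-0.63773381  0.04001307  0.08244968] [-0.04505702  0.094997    0.5061074 ] [-0.56096834  0.07311138  0.40762164] 10277
keeper [[-0.02014152 -0.12998214  0.11499597]
 [-0.017242   -0.11607308  0.12741419]
 [ 0.01489599 -0.10656078  0.14003941]]
t [ 0.56829551 -0.01858659  0.09927602] 0.003892002600850609 0.0030373096407665112
0.24 486 0.26 632 0.28 789 0.3 939 0.32 1003 0.34 935 0.36 773 0.38 564 0.4 388 0.42 258 0.44 171 
tp [-0.5316163   0.04000632  0.0803892 ] [-0.04516598  0.09499549  0.40391162] [-0.49281555  0.06697132  0.29371606] 1215
keeper [[-0.02108294 -0.12559114  0.10924306]
 [-0.00284443 -0.11102886  0.1171257 ]
 [ 0.01748084 -0.10003319  0.14011491]]
```

The rack is at about (0.567, -0.017) with yaw +5.7°, and the bin tilt is about 0.325. I'll move above the blue spool.

```bash
python3 -m inch '[{"dx":40,"dy":-26,"dz":6,"gripper":100},{"dx":40,"dy":-26,"dz":6,"gripper":100},{"dx":40,"dy":-26,"dz":6,"gripper":100},{"dx":40,"dy":-26,"dz":6,"gripper":100},{"dx":40,"dy":-26,"dz":6,"gripper":100}]' 30
python3 -m inch '[{"dx":40,"dy":-26,"dz":6,"gripper":100},{"dx":40,"dy":-26,"dz":6,"gripper":100},{"dx":30,"dy":-20,"dz":6,"gripper":100},{"az":8.5,"gripper":100},{"az":8.5,"gripper":100}]'
python3 -m inch '[{"az":8.5,"gripper":100},{"az":8.5,"gripper":100},{"az":8.5,"gripper":100},{"az":8.5,"gripper":100},{"az":0,"gripper":100}]'
cat > look.py <<'E'
from h import *
import sys
from scipy.optimize import least_squares
o=observe();p=snapshot('wrist');p['_o']=o;save(sys.argv[1],p)
print(o['position'],np.round(o['orientation'],3).tolist(),o['grip_width'])
E
cat > lb.py <<'E'
from look import *
w=cloud(p);q=w.reshape(-1,3);q=q[~np.isnan(q[:,0])]
for r in outline_of(p,'blue_mid')[:2]:
    m=r['region'];b=w[m];b=b[b[:,2]>.029][:,:2]
    print(r['score'],r['rect'],len(b))
    f=lambda v:np.maximum(np.linalg.norm(b-v[:2],axis=1)-.030,0)
    c=least_squares(f,np.median(b,0),loss='cauchy',f_scale=.002).x
    h=cv2.convexHull(b.astype(np.float32))[:,0]
    c2=least_squares(lambda v:np.linalg.norm(h-v[:2],axis=1)-.030,c,loss='cauchy',f_scale=.0015).x
    d=np.linalg.norm(b-c2,axis=1);tl=b[d>.034]
    al=w[m];al=al[~np.isnan(al[:,0])];dd=al[:,:2]-c2;k=(np.hypot(*dd.T)>.034)
    print('c',c,c2,np.percentile(np.linalg.norm(h-c2,axis=1),[10,50,90]),'tail',k.sum(),np.degrees(np.arctan2(*dd[k].mean(0)[::-1])) if k.sum() else 0)
    R=np.array(o['orientation']);print('tooldelta mm',1000*R.T@(np.r_[c2,.004]-o['position']))
E
python3 lb.py w1
```

```text
[ 0.19566486 -0.61982758  0.22255806] [[0.954, 0.301, -0.0], [0.301, -0.954, 0.0], [0.0, -0.0, -1.0]] 0.9994759551687764invalid input
invalid input
invalid input
```

View pics/w1.png

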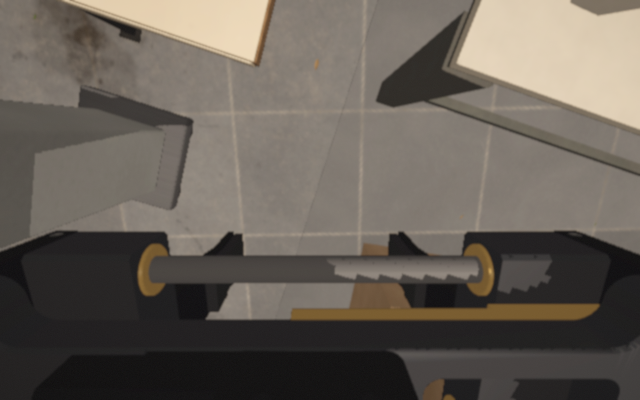

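The moves were rejected and the arm is still at the start, since the wrist picture shows only the floor. The rows probably need all the keys.

```bash
python3 -m inch '[{"ax":0,"ay":0,"az":0,"dx":40,"dy":-26,"dz":6,"gripper":100},{"ax":0,"ay":0,"az":0,"dx":40,"dy":-26,"dz":6,"gripper":100},{"ax":0,"ay":0,"az":0,"dx":40,"dy":-26,"dz":6,"gripper":100},{"ax":0,"ay":0,"az":0,"dx":40,"dy":-26,"dz":6,"gripper":100},{"ax":0,"ay":0,"az":0,"dx":40,"dy":-26,"dz":6,"gripper":100}]' 30
```

```text
time: 1.5
position: [0.3455, -0.437, 0.1913]
orientation: [[0.958, 0.287, -0.002], [0.287, -0.958, -0.005], [-0.003, 0.004, -1.0]]
ft_force: [1.6, -0.3, 0.1]
grip_width: 1.001
```

```bash
python3 -m inch '[{"ax":0,"ay":0,"az":0,"dx":40,"dy":-22,"dz":6,"gripper":100},{"ax":0,"ay":0,"az":0,"dx":40,"dy":-22,"dz":6,"gripper":100},{"ax":0,"ay":0,"az":0,"dx":34,"dy":-18,"dz":6,"gripper":100},{"ax":0,"ay":0,"az":8.5,"dx":0,"dy":0,"dz":0,"gripper":100},{"ax":0,"ay":0,"az":8.5,"dx":0,"dy":0,"dz":0,"gripper":100}]'
python3 -m inch '[{"ax":0,"ay":0,"az":8.5,"dx":0,"dy":0,"dz":0,"gripper":100},{"ax":0,"ay":0,"az":8.5,"dx":0,"dy":0,"dz":0,"gripper":100},{"ax":0,"ay":0,"az":8.5,"dx":0,"dy":0,"dz":0,"gripper":100},{"ax":0,"ay":0,"az":8.5,"dx":0,"dy":0,"dz":0,"gripper":100},{"ax":0,"ay":0,"az":0,"dx":0,"dy":0,"dz":0,"gripper":100}]'
python3 lb.py w2
```

```text
time: 2.0
position: [0.4455, -0.3324, 0.1724]
orientation: [[1.0, 0.0, 0.001], [0.0, -1.0, -0.004], [0.001, 0.004, -1.0]]
ft_force: [0.4, -0.4, 0.8]
grip_width: 1.003
time: 2.5
position: [0.4467, -0.3309, 0.1727]
orientation: [[0.822, -0.569, 0.002], [-0.569, -0.822, -0.004], [0.003, 0.002, -1.0]]
ft_force: [0.3, -0.5, -0.5]
grip_width: 1.004
[ 0.44666693 -0.33093738  0.17270831] [[0.822, -0.569, 0.002], [-0.569, -0.822, -0.004], [0.003, 0.002, -1.0]] 1.0036679401516204
0.87 [277.0, 159.5, 330.9, 238.4] 1990
c [ 0.44240727 -0.3152815 ] [ 0.44263445 -0.31467386] [0.02897482 0.02977847 0.03062817] tail 14 -49.21727158541475
tooldelta mm [-13.15236708 -11.4601831  168.63848233]
```

View pics/w2.png

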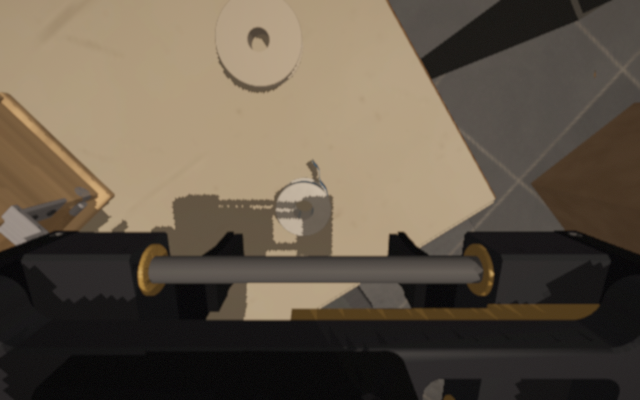

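The wrist view shows the blue spool at (302,207) with its tail up at (314,165), which is across the jaw direction. I'll descend to it.

```bash
python3 -m inch '[{"ax":0,"ay":0,"az":0,"dx":-13,"dy":-11.5,"dz":20,"gripper":100},{"ax":0,"ay":0,"az":0,"dx":0,"dy":0,"dz":40,"gripper":100},{"ax":0,"ay":0,"az":0,"dx":0,"dy":0,"dz":40,"gripper":100},{"ax":0,"ay":0,"az":0,"dx":0,"dy":0,"dz":10,"gripper":100},{"ax":0,"ay":0,"az":0,"dx":0,"dy":0,"dz":0,"gripper":100}]'
python3 lb.py w3
```

```text
time: 3.1
position: [0.4443, -0.3152, 0.0621]
orientation: [[0.837, -0.547, 0.006], [-0.547, -0.837, -0.006], [0.009, 0.002, -1.0]]
ft_force: [-1.0, -0.0, 0.5]
grip_width: 1.0
[ 0.44426126 -0.31523282  0.06213951] [[0.837, -0.547, 0.006], [-0.547, -0.837, -0.006], [0.009, 0.002, -1.0]] 1.0004166159762002
0.58 [272.4, 173.9, 357.4, 253.6] 3744
c [ 0.44560773 -0.31626137] [ 0.44314328 -0.31470067] [0.02571611 0.02967088 0.03062383] tail 76 -71.84661715920079
tooldelta mm [-1.72559081e+00  4.78754414e-02  5.81270666e+01]
```

View pics/w3.png

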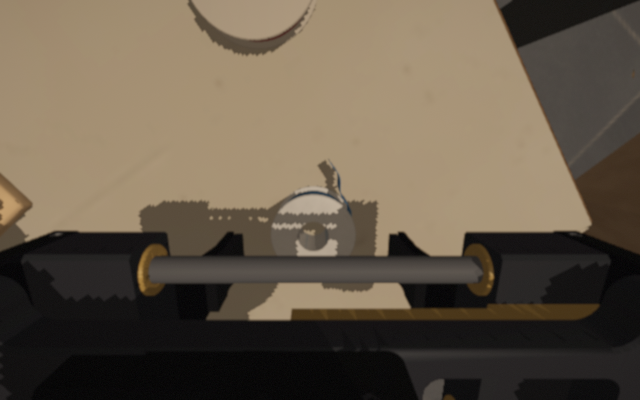

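The spool is centred between the jaws at (314,236). Going down and gripping.

```bash
python3 -m inch '[{"ax":0,"ay":0,"az":0,"dx":-1.5,"dy":0,"dz":25,"gripper":100},{"ax":0,"ay":0,"az":0,"dx":0,"dy":0,"dz":22,"gripper":100},{"ax":0,"ay":0,"az":0,"dx":0,"dy":0,"dz":9,"gripper":100},{"ax":0,"ay":0,"az":0,"dx":0,"dy":0,"dz":0,"gripper":60},{"ax":0,"ay":0,"az":0,"dx":0,"dy":0,"dz":0,"gripper":30}]' 25
python3 -m inch '[{"ax":0,"ay":0,"az":0,"dx":0,"dy":0,"dz":0,"gripper":30},{"ax":0,"ay":0,"az":0,"dx":0,"dy":0,"dz":0,"gripper":30},{"ax":0,"ay":0,"az":0,"dx":0,"dy":0,"dz":0,"gripper":30},{"ax":0,"ay":0,"az":0,"dx":0,"dy":0,"dz":0,"gripper":30},{"ax":0,"ay":0,"az":0,"dx":0,"dy":0,"dz":0,"gripper":30}]'
```

```text
time: 3.7
position: [0.4507, -0.3201, 0.0162]
orientation: [[0.837, -0.547, 0.02], [-0.546, -0.837, -0.016], [0.026, 0.002, -1.0]]
ft_force: [-0.1, -0.8, 0.3]
grip_width: 0.894
time: 4.2
position: [0.4524, -0.3212, 0.0198]
orientation: [[0.837, -0.546, 0.024], [-0.546, -0.838, -0.019], [0.031, 0.002, -1.0]]
ft_force: [-0.2, 0.6, -0.6]
grip_width: 0.661
```

```bash
python3 - <<'E'
from rig import *
for i in range(3):
    o=observe();print(o['time'],o['position'],o['joint_pos'].round(3),o['dq'].round(3),o['grip_width'])
E
python3 look.py w4
```

```text
4.2 [ 0.45244601 -0.32123844  0.0197859 ] [ 0.65   0.325 -0.133  1.929  0.061  0.86  -1.663] [-0.    -0.001  0.     0.002  0.001  0.    -0.   ] 0.6609684549871103
4.2 [ 0.45244601 -0.32123844  0.0197859 ] [ 0.65   0.325 -0.133  1.929  0.061  0.86  -1.663] [-0.    -0.001  0.     0.002  0.001  0.    -0.   ] 0.6609684549871103
4.2 [ 0.45244601 -0.32123844  0.0197859 ] [ 0.65   0.325 -0.133  1.929  0.061  0.86  -1.663] [-0.    -0.001  0.     0.002  0.001  0.    -0.   ] 0.6609684549871103
[ 0.45244601 -0.32123844  0.0197859 ] [[0.837, -0.546, 0.024], [-0.546, -0.838, -0.019], [0.031, 0.002, -1.0]] 0.6609684549871103
```

View pics/w4.png

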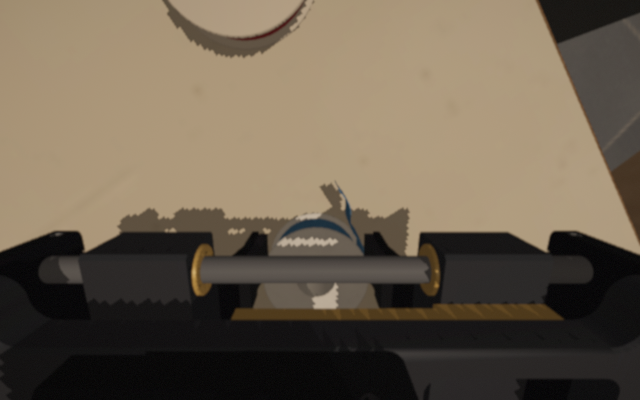

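The zero-motion rows let the arm drift by about 8 mm and 14 mm upward, so the grip is off-centre and high. I'll reopen, correct it and regrip.

```bash
python3 -m inch '[{"ax":0,"ay":0,"az":0,"dx":0,"dy":0,"dz":0,"gripper":100},{"ax":0,"ay":0,"az":0,"dx":0,"dy":0,"dz":0,"gripper":100},{"ax":0,"ay":0,"az":0,"dx":0,"dy":0,"dz":0,"gripper":100},{"ax":0,"ay":-1.8,"az":0,"dx":-5,"dy":0,"dz":0,"gripper":100},{"ax":0,"ay":0,"az":0,"dx":-5,"dy":0,"dz":0,"gripper":100}]' 25
python3 lb.py w5
```

```text
time: 4.75
position: [0.4442, -0.3158, 0.0197]
orientation: [[0.838, -0.546, -0.002], [-0.546, -0.838, -0.001], [-0.001, 0.002, -1.0]]
ft_force: [0.4, -0.3, -0.3]
grip_width: 0.972
[ 0.44418552 -0.31579244  0.01966734] [[0.838, -0.546, -0.002], [-0.546, -0.838, -0.001], [-0.001, 0.002, -1.0]] 0.9715409509818336
0.58 [262.8, 186.0, 370.2, 307.6] 5055
c [ 0.44165464 -0.3168532 ] [ 0.44145468 -0.31576417] [0.0295027  0.02988287 0.03042893] tail 86 -61.93655393028883
tooldelta mm [-2.28428927  1.43294705 15.67330364]
```

View pics/w5.png

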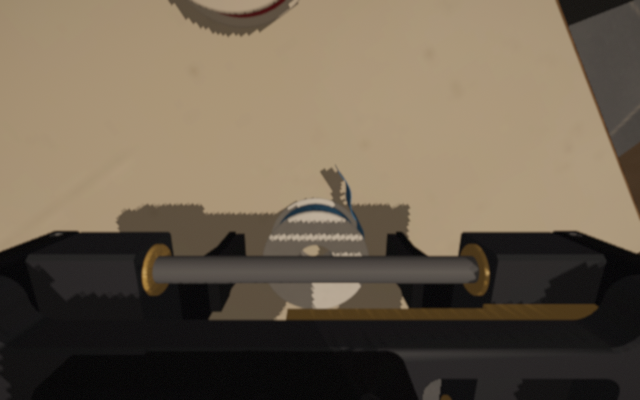

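The spool is at (315,253), 2 mm off centre. I'll descend the rest in small steps while correcting.

```bash
python3 -m inch '[{"ax":0,"ay":0,"az":0,"dx":-2,"dy":1,"dz":4,"gripper":100},{"ax":0,"ay":0,"az":0,"dx":0,"dy":0,"dz":4,"gripper":100},{"ax":0,"ay":0,"az":0,"dx":0,"dy":0,"dz":4,"gripper":100},{"ax":0,"ay":0,"az":0,"dx":0,"dy":0,"dz":2,"gripper":100},{"ax":0,"ay":0,"az":0,"dx":0,"dy":0,"dz":0,"gripper":100}]' 25
```

```text
time: 5.35
position: [0.4405, -0.3151, 0.004]
orientation: [[0.837, -0.547, -0.001], [-0.547, -0.837, -0.002], [0.0, 0.003, -1.0]]
ft_force: [-0.8, -0.1, -0.5]
grip_width: 1.004
```

```bash
python3 -m inch '[{"ax":0,"ay":0,"az":0,"dx":0,"dy":0,"dz":0,"gripper":40},{"ax":0,"ay":0,"az":0,"dx":0,"dy":0,"dz":0,"gripper":40},{"ax":0,"ay":0,"az":0,"dx":0,"dy":0,"dz":0,"gripper":40},{"ax":0,"ay":0,"az":0,"dx":0,"dy":0,"dz":0,"gripper":40},{"ax":0,"ay":0,"az":0,"dx":0,"dy":0,"dz":0,"gripper":40}]' 25
```

```text
time: 5.85
position: [0.4409, -0.3152, 0.0042]
orientation: [[0.838, -0.546, -0.001], [-0.546, -0.838, -0.002], [0.001, 0.002, -1.0]]
ft_force: [0.9, 0.5, -0.6]
grip_width: 0.676
```

```bash
python3 -m inch '[{"ax":0,"ay":0,"az":0,"dx":0,"dy":0,"dz":-20,"gripper":40},{"ax":0,"ay":0,"az":0,"dx":0,"dy":0,"dz":-45,"gripper":40},{"ax":0,"ay":0,"az":-8,"dx":0,"dy":0,"dz":-48,"gripper":40},{"ax":0,"ay":0,"az":-8,"dx":0,"dy":0,"dz":-48,"gripper":40},{"ax":0,"ay":0,"az":-8,"dx":0,"dy":0,"dz":-48,"gripper":40}]'
python3 -m inch '[{"ax":0,"ay":0,"az":-8,"dx":0,"dy":0,"dz":-30,"gripper":40},{"ax":0,"ay":0,"az":-7,"dx":0,"dy":0,"dz":0,"gripper":40},{"ax":0,"ay":0,"az":0,"dx":20,"dy":-40,"dz":0,"gripper":40},{"ax":0,"ay":0,"az":0,"dx":20,"dy":-40,"dz":0,"gripper":40},{"ax":0,"ay":0,"az":0,"dx":20,"dy":-40,"dz":0,"gripper":40}]'
python3 look.py w6
```

```text
time: 6.35
position: [0.4365, -0.3118, 0.2121]
orientation: [[0.989, -0.146, -0.015], [-0.146, -0.989, 0.006], [-0.015, -0.004, -1.0]]
ft_force: [1.5, -0.9, -0.7]
grip_width: 0.674
time: 6.85
position: [0.4822, -0.1911, 0.2525]
orientation: [[0.993, 0.12, -0.003], [0.12, -0.993, -0.004], [-0.004, 0.004, -1.0]]
ft_force: [1.2, -0.9, -1.1]
grip_width: 0.676
[ 0.48220159 -0.19108637  0.25252708] [[0.993, 0.12, -0.003], [0.12, -0.993, -0.004], [-0.004, 0.004, -1.0]] 0.6756215589733207
```

View pics/w6.png

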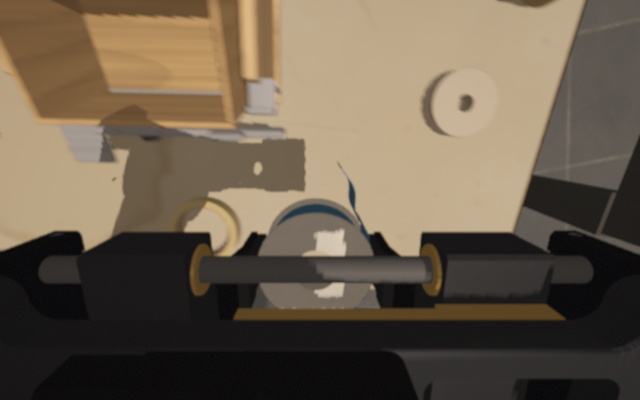

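The spool is held at (317,258). Next I'll move over the bin, with a helper to work out the tool shifts.

```bash
cat > tgt.py <<'E'
from h import *
from scipy.spatial.transform import Rotation as Ro
RK=np.array([.567,-.017,0]);YAW=.0995
RZ=Ro.from_euler('z',YAW).as_matrix()
def binpt(b,a):
    b=np.array(b)/1000.;return RK+RZ@np.array([b[0]*np.cos(a)-b[2]*np.sin(a),b[1],.03+b[2]*np.cos(a)+b[0]*np.sin(a)])
def toolR(tilt):
    s,c=np.sin(tilt),np.cos(tilt);return RZ@np.array([[c,0,s],[0,-1,0],[s,0,-c]])
def delta(P,tilt):
    o=observe();R=np.array(o['orientation'])
    print('P',P.round(4),'at',o['position'].round(4),'d mm',(1000*R.T@(P-o['position'])).round(1),'rot deg',np.degrees(Ro.from_matrix(R.T@toolR(tilt)).as_rotvec()).round(2))
E
python3 -c "
from tgt import *
delta(binpt((60,0,100),.325)+[0,0,.09],0.325)"
```

```text
P [ 0.5918 -0.0145  0.2339] at [ 0.4853 -0.1817  0.2528] d mm [ 127.3 -152.    18.6] rot deg [-0.25 18.7   1.73]
```

```bash
python3 -m inch '[{"ax":0,"ay":0,"az":0.5,"dx":25,"dy":-38,"dz":0,"gripper":40},{"ax":0,"ay":0,"az":0.5,"dx":25,"dy":-38,"dz":0,"gripper":40},{"ax":0,"ay":0,"az":0.5,"dx":25,"dy":-38,"dz":0,"gripper":40},{"ax":0,"ay":0,"az":0,"dx":25,"dy":-38,"dz":0,"gripper":40},{"ax":0,"ay":0,"az":0,"dx":0,"dy":0,"dz":0,"gripper":40}]'
python3 -m inch '[{"ax":0,"ay":6.2,"az":0,"dx":0,"dy":0,"dz":0,"gripper":40},{"ax":0,"ay":6.2,"az":0,"dx":0,"dy":0,"dz":0,"gripper":40},{"ax":0,"ay":6.2,"az":0,"dx":0,"dy":0,"dz":0,"gripper":40},{"ax":0,"ay":0,"az":0,"dx":0,"dy":0,"dz":0,"gripper":40},{"ax":0,"ay":0,"az":0,"dx":0,"dy":0,"dz":0,"gripper":40}]'
python3 -c "
from tgt import *
delta(binpt((60,0,100),.325),0.325)"
python3 - <<'E'
from h import *
s=snapshot('scene');cv2.imwrite('pics/s1.png',cv2.cvtColor(cv2.resize(s['pixels'][80:300,180:460],None,fx=2.8,fy=2.7),cv2.COLOR_RGB2BGR))
E
```

```text
time: 7.4
position: [0.5664, -0.0163, 0.2524]
orientation: [[0.994, 0.105, -0.001], [0.105, -0.994, -0.0], [-0.001, 0.0, -1.0]]
ft_force: [0.0, -0.1, -1.0]
grip_width: 0.676
time: 7.9
position: [0.5656, -0.0153, 0.2493]
orientation: [[0.941, 0.109, 0.32], [0.103, -0.994, 0.035], [0.322, -0.0, -0.947]]
ft_force: [0.3, -0.1, -0.6]
grip_width: 0.673
P [ 0.5918 -0.0145  0.1439] at [ 0.5656 -0.0153  0.2493] d mm [ -9.2   2.1 108.1] rot deg [-0.19 -0.17  0.51]
```

View pics/s1.png

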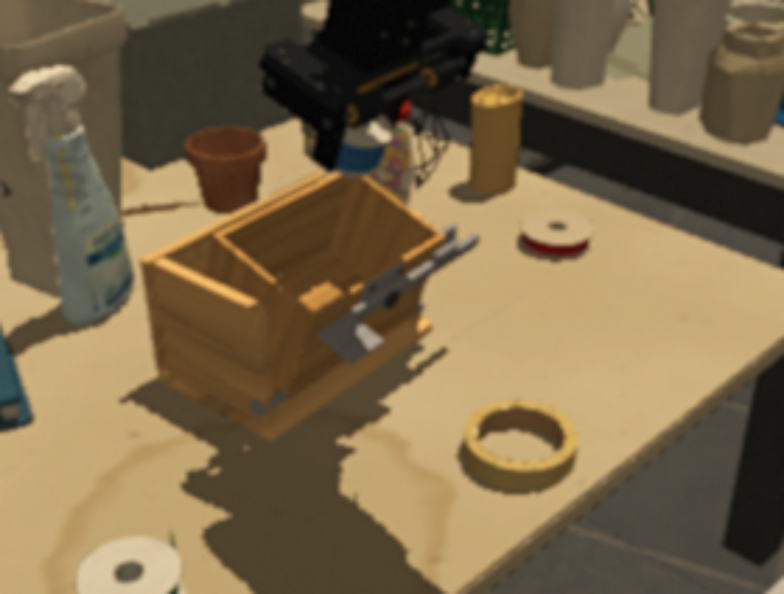

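```bash
python3 -m inch '[{"ax":0,"ay":0,"az":0.5,"dx":-9,"dy":2,"dz":35,"gripper":40},{"ax":0,"ay":0,"az":0,"dx":0,"dy":0,"dz":35,"gripper":40},{"ax":0,"ay":0,"az":0,"dx":0,"dy":0,"dz":35,"gripper":40},{"ax":0,"ay":0,"az":0,"dx":0,"dy":0,"dz":20,"gripper":40},{"ax":0,"ay":0,"az":0,"dx":0,"dy":0,"dz":0,"gripper":40}]'
python3 -c "
from tgt import *
delta(binpt((60,0,54),.325),0.325)"
```

```text
time: 8.45
position: [0.6048, -0.0132, 0.1271]
orientation: [[0.943, 0.101, 0.318], [0.095, -0.995, 0.037], [0.32, -0.005, -0.948]]
ft_force: [-0.5, -0.7, -0.4]
grip_width: 0.674
P [ 0.6064 -0.0131  0.1003] at [ 0.6048 -0.0132  0.1271] d mm [-7.   0.2 25.9] rot deg [-0.31 -0.02  0.03]
```

```bash
python3 -m inch '[{"ax":0,"ay":0,"az":0,"dx":-4,"dy":0,"dz":13,"gripper":40},{"ax":0,"ay":0,"az":0,"dx":-3,"dy":0,"dz":10,"gripper":40},{"ax":0,"ay":0,"az":0,"dx":0,"dy":0,"dz":2,"gripper":40},{"ax":0,"ay":0,"az":0,"dx":0,"dy":0,"dz":0,"gripper":40},{"ax":0,"ay":0,"az":0,"dx":0,"dy":0,"dz":0,"gripper":40}]'
python3 -c "
from tgt import *
delta(binpt((60,0,54),.325),0.325)"
python3 look.py w7
python3 - <<'E'
from h import *
s=snapshot('scene');cv2.imwrite('pics/s2.png',cv2.cvtColor(cv2.resize(s['pixels'][80:300,180:460],None,fx=2.8,fy=2.7),cv2.COLOR_RGB2BGR))
E
```

```text
time: 8.95
position: [0.6085, -0.0128, 0.102]
orientation: [[0.943, 0.102, 0.318], [0.095, -0.995, 0.037], [0.321, -0.005, -0.947]]
ft_force: [-0.6, 0.5, -0.3]
grip_width: 0.677
P [ 0.6064 -0.0131  0.1003] at [ 0.6085 -0.0128  0.102 ] d mm [-2.6  0.1  0.9] rot deg [-0.32 -0.08  0.02]
[ 0.6085324  -0.01279048  0.10202283] [[0.943, 0.102, 0.318], [0.095, -0.995, 0.037], [0.321, -0.005, -0.947]] 0.6766532052261642
```

View pics/s2.png

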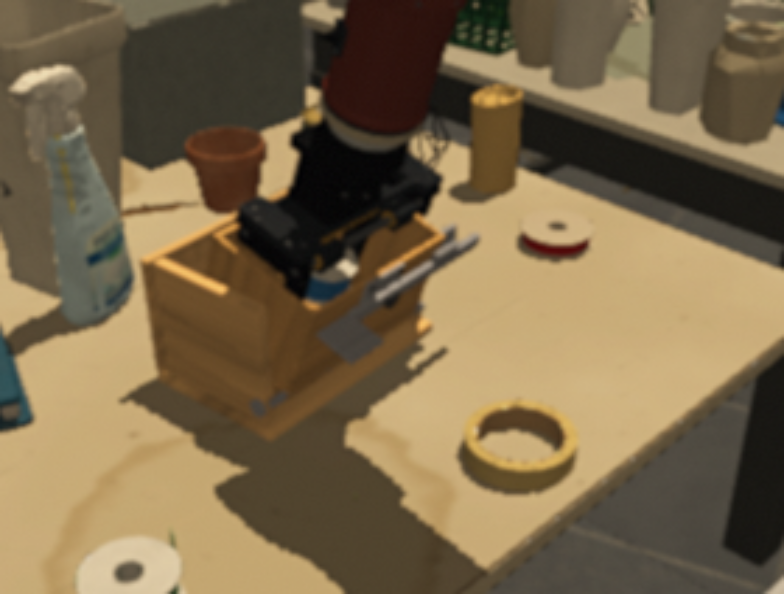

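View pics/w7.png

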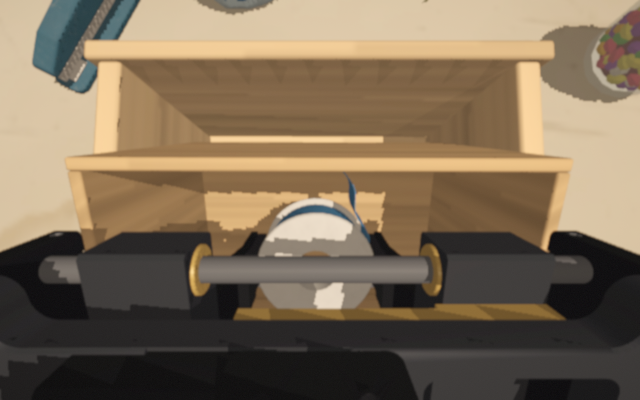

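The spool is inside the bin: (317,258) in the wrist view, with clear bin walls around it. Releasing and retracting along the tool axis.

```bash
python3 -m inch '[{"ax":0,"ay":0,"az":0,"dx":0,"dy":0,"dz":0,"gripper":100},{"ax":0,"ay":0,"az":0,"dx":0,"dy":0,"dz":0,"gripper":100},{"ax":0,"ay":0,"az":0,"dx":0,"dy":0,"dz":0,"gripper":100},{"ax":0,"ay":0,"az":0,"dx":0,"dy":0,"dz":-2,"gripper":100},{"ax":0,"ay":0,"az":0,"dx":0,"dy":0,"dz":-10,"gripper":100}]'
python3 -m inch '[{"ax":0,"ay":0,"az":0,"dx":0,"dy":0,"dz":-35,"gripper":100},{"ax":0,"ay":0,"az":0,"dx":0,"dy":0,"dz":-45,"gripper":100},{"ax":0,"ay":0,"az":0,"dx":0,"dy":0,"dz":-45,"gripper":50},{"ax":0,"ay":0,"az":0,"dx":0,"dy":0,"dz":-30,"gripper":0},{"ax":0,"ay":0,"az":0,"dx":0,"dy":0,"dz":0,"gripper":0}]'
python3 -m inch '[{"ax":0,"ay":-6.2,"az":0,"dx":-40,"dy":0,"dz":0,"gripper":0},{"ax":0,"ay":-6.2,"az":0,"dx":-30,"dy":0,"dz":0,"gripper":0},{"ax":0,"ay":-6.2,"az":0,"dx":0,"dy":0,"dz":0,"gripper":0},{"ax":0,"ay":0,"az":0,"dx":0,"dy":0,"dz":0,"gripper":0},{"ax":0,"ay":0,"az":0,"dx":0,"dy":0,"dz":0,"gripper":0}]'
python3 look.py w8
python3 - <<'E'
from h import *
import pickle
t=snapshot('top');pickle.dump(t,open('t1.pkl','wb'))
cv2.imwrite('pics/t1.png',cv2.cvtColor(cv2.resize(t['pixels'][110:270,180:460],None,fx=2.8,fy=2.8),cv2.COLOR_RGB2BGR))
E
```

```text
time: 9.55
position: [0.6051, -0.0133, 0.115]
orientation: [[0.942, 0.102, 0.32], [0.095, -0.995, 0.037], [0.322, -0.005, -0.947]]
ft_force: [-0.8, 1.3, 0.4]
grip_width: 0.983
time: 10.05
position: [0.5525, -0.0181, 0.2713]
orientation: [[0.941, 0.104, 0.322], [0.097, -0.995, 0.038], [0.324, -0.005, -0.946]]
ft_force: [0.2, -0.3, 0.4]
grip_width: 0.809
time: 10.55
position: [0.4823, -0.025, 0.2531]
orientation: [[0.995, 0.104, -0.002], [0.104, -0.995, 0.003], [-0.002, -0.003, -1.0]]
ft_force: [0.8, 0.8, -0.7]
grip_width: 0.352
[ 0.48225431 -0.02503996  0.25309894] [[0.995, 0.104, -0.002], [0.104, -0.995, 0.003], [-0.002, -0.003, -1.0]] 0.35159236290886187
```

View pics/t1.png

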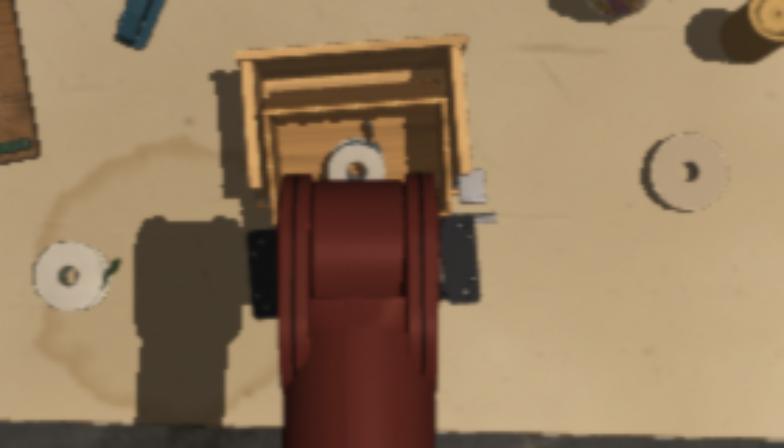

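View pics/w8.png

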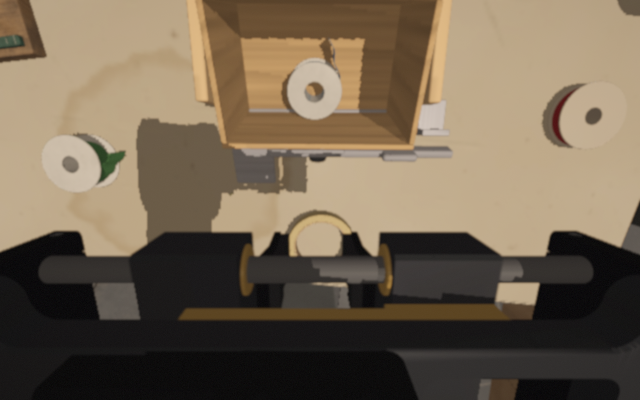

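The spool is lying flat in the bin at (314,90) in the wrist view. The thumb plate is at (256,165) and the bar at (350,155). I'll measure the plate and the tilt from this depth picture.

```bash
cat > mp.py <<'E'
from look import *
from tgt import *
import sys
w=cloud(p)
L=(w-RK)@RZ
x,y,z=L[...,0],L[...,1],L[...,2]
m=(y>.04)&(y<.095)&(x<-.02)&(x>-.1)&(z>.085)&(z<.135)
P=L[m];print('plate',len(P),np.percentile(P,[2,50,98],axis=0).round(4).tolist())
# plane fit
c=P.mean(0);u,s_,vt=np.linalg.svd(P-c);d=abs((P-c)@vt[2])<.003;P2=P[d];c=P2.mean(0);vt=np.linalg.svd(P2-c)[2];n=vt[2]*np.sign(vt[2][2]);print('plate centre',c.round(4),'normal',n.round(3))
m=(abs(y)<.08)&(x>-.06)&(x<.02)&(z>.125)&(z<.16)
P=L[m];print('front rim',len(P),np.percentile(P,[2,50,98],axis=0).round(4).tolist())
m=(y<-.1)&(y>-.14)&(x>-.06)&(x<.04)&(z>.09)&(z<.16)
P=L[m];
if len(P): print('right',np.percentile(P,[2,50,98],axis=0).round(4).tolist())
E
python3 mp.py w9
```

```text
[ 0.48196998 -0.02534031  0.25332149] [[0.995, 0.104, -0.001], [0.104, -0.995, 0.002], [-0.001, -0.003, -1.0]] 0.2642895392837345
plate 1773 [[-0.0708, 0.0422, 0.1073], [-0.0466, 0.0632, 0.1153], [-0.0206, 0.0836, 0.1329]]
plate centre [-0.0507  0.0639  0.1144] normal [-0.338  0.006  0.941]
front rim 2308 [[-0.0429, -0.0779, 0.1253], [-0.0301, -0.0075, 0.1378], [-0.0244, 0.076, 0.141]]
right [[-0.0411, -0.1321, 0.1138], [-0.0025, -0.1108, 0.1241], [0.038, -0.1017, 0.1388]]
```

```bash
sed -i 's/RK=np.array(.*;YAW/RK=np.array([.570,-.0195,0]);YAW/' tgt.py; cat > prof.py <<'E'
from look import *
from tgt import *
w=cloud(p);L=(w-RK)@RZ
for a in (.335,):
    x=L[...,0];y=L[...,1];zz=L[...,2]-.03
    bx=x*np.cos(a)+zz*np.sin(a);bz=-x*np.sin(a)+zz*np.cos(a)
    for y0 in range(-140,100,12):
        r=[]
        for b in range(-56,8,4):
            m=(y*1000>=y0)&(y*1000<y0+12)&(bx*1000>=b)&(bx*1000<b+4)&(bz>.05)&(bz<.14)
            r.append('%5.1f'%(1000*np.median(bz[m])) if m.sum()>2 else '  .  ')
        print(y0,' '.join(r))
E
python3 prof.py w10
```

```text
[ 0.48186893 -0.02544085  0.25354986] [[0.995, 0.103, -0.001], [0.103, -0.995, 0.002], [-0.001, -0.002, -1.0]] 0.21841576603837298
-140   .     .     .     .     .     .     .     .     .     .   102.1 103.0 100.0   .     .     .  
-128   .     .     .     .     .     .     .     .     .     .   102.0 103.0  99.1   .     .     .  
-116   .     .     .     .     .     .     .     .     .     .   102.2 103.0  99.4   .     .     .  
-104   .     .     .     .     .     .     .     .     .     .   107.0 103.1 101.7   .     .    88.8
-92   .     .     .     .     .     .     .     .     .     .   111.7 112.6 109.6   .   115.0  93.9
-80   .     .     .     .     .     .     .     .     .     .   111.5 112.8 109.3   .   114.8  90.1
-68   .     .     .     .     .     .     .     .     .     .   102.9 108.5 104.1   .   114.7  89.0
-56   .     .     .     .     .     .     .     .     .     .   101.9 103.2 102.4   .   114.6  90.0
-44   .     .     .     .     .     .     .     .     .     .   102.1 102.6 102.3   .   114.8  89.6
-32   .     .     .     .     .     .     .     .     .     .   1
[... 324 characters left out ...]
8  90.5
16   .     .     .     .     .     .     .     .     .     .     .   102.6 103.4 116.3 114.7  90.0
28   .     .     .     .     .     .     .     .     .     .     .   102.6 102.2   .   114.4  89.2
40   .     .    96.8  97.4  97.0  96.7  96.9  96.9  97.4  97.2  96.6 102.5 101.9   .   114.6  90.1
52   .     .    97.3  97.5  97.3  97.1  97.1  97.4  97.6  97.0  97.2  97.1  97.5   .   114.5  90.2
64   .     .    97.0  97.4  97.1  97.4  97.4  97.1  97.4  97.1  96.9  97.1  97.1   .   114.6  89.0
76   .     .    97.0  97.2  97.3  97.2  97.1  97.2  97.5  97.1  97.0  97.2  97.4   .   114.5  90.7
88   .     .     .     .     .     .     .     .     .     .     .     .     .     .   114.1 114.4
```

The model fits within about 1 mm: plate at bz 97.2, rim at 114.7, tilt 0.335. I'll move to hover over the plate and let the fingers shut.

```bash
cat >> tgt.py <<'E'
def rk(x,y,z): return RK+RZ@(np.array([x,y,z])/1000)
def where():
    o=observe();print('t',o['time'],'rack mm',(1000*RZ.T@(o['position']-RK)).round(1),'F rack',(RZ.T@o['ft_force']).round(1),'g',round(o['grip_width'],3))
E
python3 -c "
from tgt import *
delta(rk(-53,72,135),0);where()"
```

```text
P [0.5101 0.0469 0.135 ] at [ 0.4818 -0.0255  0.2537] d mm [ 35.7 -68.9 118.8] rot deg [-0.11  0.05  0.22]
t 10.75 rack mm [-88.3   2.7 253.7] F rack [-0.3 -0.3  0.3] g 0.172
```

```bash
python3 -m inch '[{"ax":0,"ay":0,"az":0,"dx":18,"dy":-35,"dz":10,"gripper":0},{"ax":0,"ay":0,"az":0,"dx":18,"dy":-34,"dz":20,"gripper":0},{"ax":0,"ay":0,"az":0.2,"dx":0,"dy":0,"dz":35,"gripper":0},{"ax":0,"ay":0,"az":0,"dx":0,"dy":0,"dz":30,"gripper":0},{"ax":0,"ay":0,"az":0,"dx":0,"dy":0,"dz":15,"gripper":0}]'
python3 -c "
from tgt import *
delta(rk(-53,72,125),0);where()"
```

```text
time: 11.25
position: [0.5139, 0.0487, 0.1455]
orientation: [[0.995, 0.097, 0.015], [0.097, -0.995, 0.001], [0.015, 0.001, -1.0]]
ft_force: [0.9, 1.0, -0.6]
grip_width: 0.007
P [0.5101 0.0469 0.125 ] at [0.5139 0.0487 0.1455] d mm [-4.2  1.4 20.5] rot deg [ 0.04 -0.84 -0.16]
t 11.25 rack mm [-49.1  73.4 145.5] F rack [ 1.   0.9 -0.6] g 0.007
```

```bash
python3 -m inch '[{"ax":0,"ay":-0.8,"az":0,"dx":-4,"dy":1,"dz":2,"gripper":0},{"ax":0,"ay":0,"az":0,"dx":0,"dy":0,"dz":10,"gripper":0},{"ax":0,"ay":0,"az":0,"dx":0,"dy":0,"dz":6,"gripper":0},{"ax":0,"ay":0,"az":0,"dx":0,"dy":0,"dz":0,"gripper":0},{"ax":0,"ay":0,"az":0,"dx":0,"dy":0,"dz":0,"gripper":0}]'
python3 -c "
from tgt import *
delta(rk(-53,72,118),0);where()
s=snapshot('scene');cv2.imwrite('pics/s3.png',cv2.cvtColor(cv2.resize(s['pixels'][120:250,240:400],None,fx=4.5,fy=4.5),cv2.COLOR_RGB2BGR))"
```

```text
time: 11.75
position: [0.5093, 0.0464, 0.1273]
orientation: [[0.995, 0.096, 0.002], [0.096, -0.995, -0.002], [0.002, 0.002, -1.0]]
ft_force: [-0.3, -0.1, 0.7]
grip_width: 0.009
P [0.5101 0.0469 0.118 ] at [0.5093 0.0464 0.1273] d mm [ 0.8 -0.4  9.3] rot deg [ 0.1  -0.1  -0.21]
t 11.75 rack mm [-53.8  71.6 127.3] F rack [-0.3 -0.   0.7] g 0.009
```

View pics/s3.png

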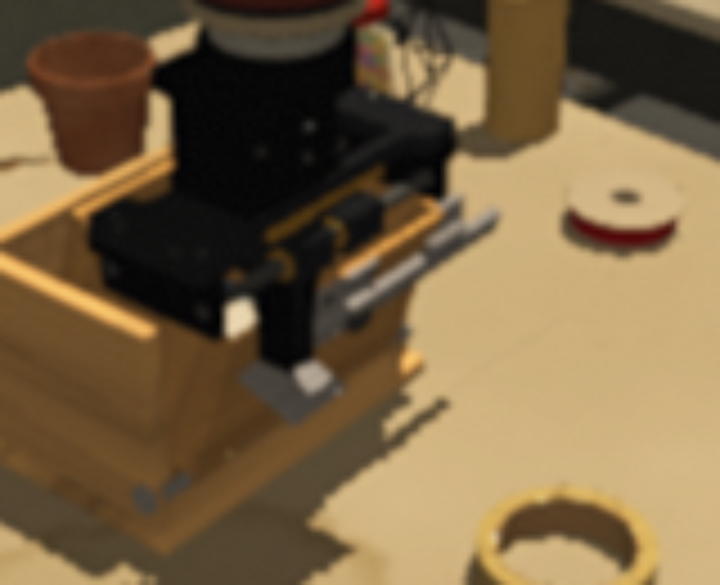

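The finger stands just above the thumb plate at (290,370). Pressing down.

```bash
python3 -m inch '[{"ax":0,"ay":0,"az":0,"dx":0,"dy":0,"dz":7,"gripper":0},{"ax":0,"ay":0,"az":0,"dx":0,"dy":0,"dz":5,"gripper":0},{"ax":0,"ay":0,"az":0,"dx":0,"dy":0,"dz":5,"gripper":0},{"ax":0,"ay":0,"az":0,"dx":0,"dy":0,"dz":4,"gripper":0},{"ax":0,"ay":0,"az":0,"dx":0,"dy":0,"dz":2,"gripper":0}]'
python3 -c "
from tgt import *
delta(rk(-53,72,104),0);where()
s=snapshot('scene');cv2.imwrite('pics/s4.png',cv2.cvtColor(cv2.resize(s['pixels'][120:250,240:400],None,fx=4.5,fy=4.5),cv2.COLOR_RGB2BGR))"
```

```text
time: 12.3
position: [0.5108, 0.0464, 0.1039]
orientation: [[0.995, 0.095, 0.005], [0.095, -0.995, -0.002], [0.005, 0.002, -1.0]]
ft_force: [0.1, 0.1, 1.5]
grip_width: 0.008
P [0.5101 0.0469 0.104 ] at [0.5108 0.0464 0.1039] d mm [-0.7 -0.5 -0.1] rot deg [ 0.12 -0.3  -0.23]
t 12.3 rack mm [-52.3  71.5 103.9] F rack [0.2 0.1 1.5] g 0.008
```

View pics/s4.png

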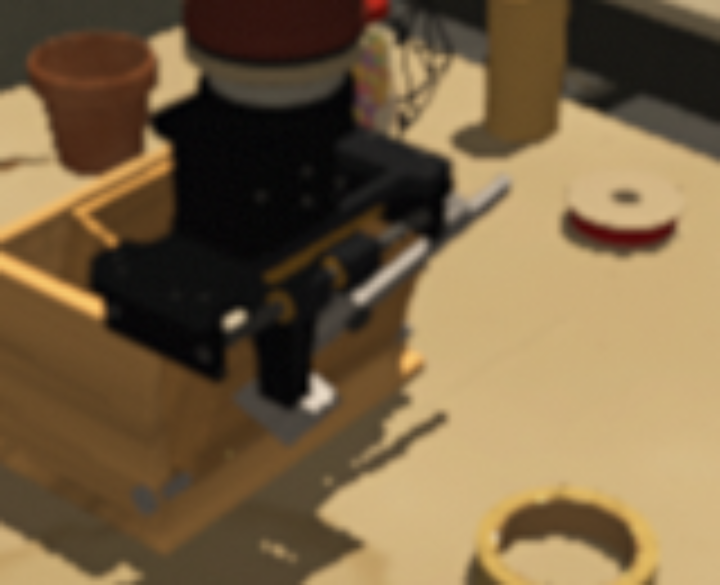

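The bar's right end has risen, from about (490,220) to (505,185). I'll measure the bar angle from the depth.

```bash
cat > bar.py <<'E'
from tgt import *
import sys
a=float(sys.argv[1])
for n in('scene','top'):
    p=snapshot(n);w=cloud(p);L=(w-RK)@RZ
    x=L[...,0];y=L[...,1];zz=L[...,2]-.03
    bx=x*np.cos(a)+zz*np.sin(a);bz=-x*np.sin(a)+zz*np.cos(a)
    m=(bx>-.022)&(bx<-.006)&(bz>.085)&(bz<.16)&(y<-.09)&(y>-.14)
    print(n,m.sum())
    for y0 in range(-140,-90,8):
        k=m&(y*1000>=y0)&(y*1000<y0+8)
        if k.sum()>1:
            b=1000*np.percentile(bz[k],80);print(y0+4,round(b,1),'theta~',round((b-103)/-(y0+4),3),end='; ')
    print()
where()
E
python3 bar.py .335
```

```text
scene 45
-128 129.3 theta~ 0.205; -120 130.8 theta~ 0.231; -112 130.7 theta~ 0.248; -104 127.4 theta~ 0.235; -96 124.8 theta~ 0.227; 
top 21
-128 130.0 theta~ 0.211; -120 130.0 theta~ 0.225; -112 128.0 theta~ 0.223; -104 126.4 theta~ 0.225; -96 125.3 theta~ 0.232; -88 126.6 theta~ 0.268; 
t 12.45 rack mm [-52.4  71.6 104.3] F rack [ 0.  -0.4  1.1] g 0.001
```

Bar angle is about 0.23, comfortably inside 0.16–0.30. Now I'll close the bin, rising as the plate rises.

```bash
python3 -m inch '[{"ax":0,"ay":0,"az":0,"dx":4,"dy":0,"dz":-0.7,"gripper":0},{"ax":0,"ay":0,"az":0,"dx":4,"dy":0,"dz":-1.5,"gripper":0},{"ax":0,"ay":0,"az":0,"dx":4,"dy":0,"dz":-1.5,"gripper":0},{"ax":0,"ay":0,"az":0,"dx":4,"dy":0,"dz":-1.5,"gripper":0},{"ax":0,"ay":0,"az":0,"dx":4,"dy":0,"dz":-1.5,"gripper":0}]'
python3 -c "
from tgt import *
delta(rk(-32,72,111),0);where()"
```

```text
time: 12.95
position: [0.5304, 0.0484, 0.1109]
orientation: [[0.995, 0.095, 0.002], [0.095, -0.995, -0.002], [0.001, 0.002, -1.0]]
ft_force: [-2.8, 0.2, -0.5]
grip_width: 0.003
P [0.531 0.049 0.111] at [0.5304 0.0484 0.1109] d mm [ 0.6 -0.5 -0.1] rot deg [ 0.13 -0.08 -0.23]
t 12.95 rack mm [-32.6  71.5 110.9] F rack [-2.7  0.4 -0.5] g 0.003
```

```bash
python3 bar.py .2; python3 bar.py .22;python3 -c "
from tgt import *
s=snapshot('scene');cv2.imwrite('pics/s5.png',cv2.cvtColor(cv2.resize(s['pixels'][120:250,240:400],None,fx=4.5,fy=4.5),cv2.COLOR_RGB2BGR))"
```

```text
scene 55
-128 131.2 theta~ 0.221; -120 130.1 theta~ 0.226; -112 127.9 theta~ 0.223; -104 127.6 theta~ 0.237; -96 125.4 theta~ 0.233; -88 122.3 theta~ 0.219; 
top 30
-128 131.3 theta~ 0.221; -120 132.2 theta~ 0.244; -112 127.1 theta~ 0.215; -104 128.4 theta~ 0.244; -96 125.0 theta~ 0.229; -88 124.2 theta~ 0.241; 
t 13.05 rack mm [-31.9  71.5 111.3] F rack [-0.4 -0.7  1.7] g 0.005
scene 43
-128 131.4 theta~ 0.222; -120 127.8 theta~ 0.207; -112 130.4 theta~ 0.245; -104 127.7 theta~ 0.237; -96 125.1 theta~ 0.23; -88 122.1 theta~ 0.217; 
top 18
-128 129.5 theta~ 0.207; -120 129.6 theta~ 0.222; -112 127.4 theta~ 0.218; -104 127.6 theta~ 0.237; -96 123.2 theta~ 0.21; 
t 13.15 rack mm [-32.2  71.5 111.2] F rack [ 0.  -0.1  2.1] g 0.007
```

View pics/s5.png

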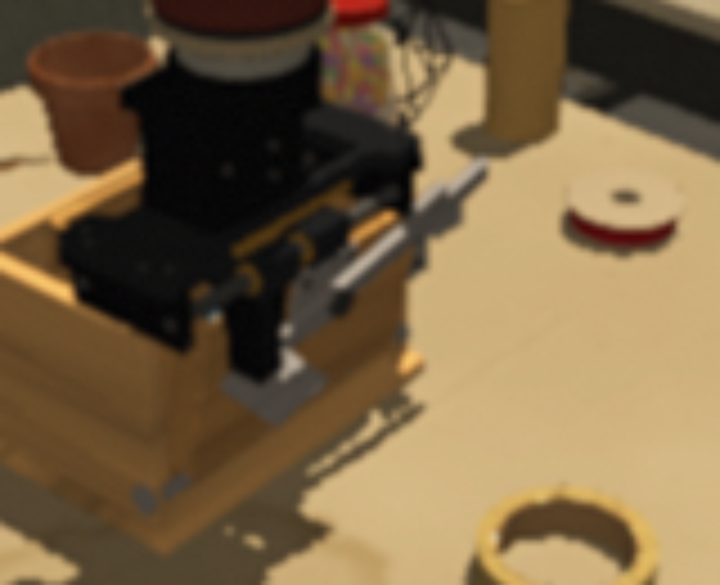

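The bar is still raised at θ≈0.22 and the bin is at about 0.2. Continuing.

```bash
python3 -m inch '[{"ax":0,"ay":0,"az":0,"dx":4,"dy":0,"dz":-0.8,"gripper":0},{"ax":0,"ay":0,"az":0,"dx":4,"dy":0,"dz":-0.8,"gripper":0},{"ax":0,"ay":0,"az":0,"dx":4,"dy":0,"dz":-0.6,"gripper":0},{"ax":0,"ay":0,"az":0,"dx":3,"dy":0,"dz":-0.3,"gripper":0},{"ax":0,"ay":0,"az":0,"dx":2,"dy":0,"dz":-0.2,"gripper":0}]'
python3 bar.py .06
```

```text
time: 13.7
position: [0.548, 0.0501, 0.1138]
orientation: [[0.995, 0.095, 0.002], [0.095, -0.995, -0.002], [0.001, 0.002, -1.0]]
ft_force: [-2.3, 0.4, -0.2]
grip_width: 0.007
scene 114
-128 130.3 theta~ 0.213; -120 128.5 theta~ 0.213; -112 124.5 theta~ 0.192; -104 123.8 theta~ 0.2; -96 123.8 theta~ 0.217; -88 119.5 theta~ 0.188; 
top 48
-128 129.0 theta~ 0.203; -120 122.6 theta~ 0.164; -112 126.5 theta~ 0.209; -104 127.3 theta~ 0.234; -96 126.6 theta~ 0.246; 
t 13.8 rack mm [-14.9  71.4 113.9] F rack [-0.4  0.5  1.5] g 0.006
```

```bash
python3 -m inch '[{"ax":0,"ay":0,"az":0,"dx":2,"dy":0,"dz":0.3,"gripper":0},{"ax":0,"ay":0,"az":0,"dx":2,"dy":0,"dz":0,"gripper":0},{"ax":0,"ay":0,"az":0,"dx":2,"dy":0,"dz":0,"gripper":0},{"ax":0,"ay":0,"az":0,"dx":1,"dy":0,"dz":0,"gripper":0},{"ax":0,"ay":0,"az":0,"dx":1,"dy":0,"dz":0,"gripper":0}]'
python3 bar.py .0
```

```text
time: 14.3
position: [0.553, 0.0505, 0.1136]
orientation: [[0.995, 0.096, -0.006], [0.096, -0.995, -0.004], [-0.006, 0.004, -1.0]]
ft_force: [-8.1, -1.6, 6.5]
grip_width: 0.005
scene 100
-128 130.5 theta~ 0.215; -120 130.6 theta~ 0.23; -112 128.4 theta~ 0.227; -104 125.5 theta~ 0.216; -96 121.7 theta~ 0.194; -88 126.5 theta~ 0.267; 
top 69
-128 131.3 theta~ 0.221; -120 130.0 theta~ 0.225; -112 129.6 theta~ 0.237; -104 127.4 theta~ 0.234; -96 126.4 theta~ 0.243; -88 127.7 theta~ 0.281; 
t 14.4 rack mm [-10.   71.4 113.6] F rack [-8.3  0.3  7.3] g 0.006
```

The bin met firm resistance at the expected place. I'll check that it's home before releasing.

```bash
cat > rim.py <<'E'
from tgt import *
import sys
for n in('top','scene'):
    p=snapshot(n);L=((cloud(p)-RK)@RZ)*1000
    m=(abs(L[...,2]-144)<4)&(L[...,1]<-20)&(L[...,1]>-86)&(L[...,0]>-45)&(L[...,0]<20)
    print(n,'front rim x',np.percentile(L[m][:,0],[5,50,95]).round(1) if m.sum() else 0,m.sum())
    m=(abs(L[...,2]-144)<4)&(abs(L[...,1])<86)&(L[...,0]>80)&(L[...,0]<134)
    print('back rim x,z',np.percentile(L[m][:,0],[5,50,95]).round(1) if m.sum() else 0,m.sum())
    m=(abs(L[...,1])<86)&(L[...,0]>20)&(L[...,0]<110)&(L[...,2]>20)&(L[...,2]<60);
    if m.sum(): print('floor slope',np.polyfit(L[m][:,0],L[m][:,2],1).round(3),m.sum())
    cv2.imwrite('pics/%s_%s.png'%(sys.argv[1],n),cv2.cvtColor(cv2.resize(p['pixels'][110:240,240:400],None,fx=4.5,fy=4.5),cv2.COLOR_RGB2BGR))
where()
E
python3 rim.py c1
```

```text
top front rim x [-12.1   2.5   7.3] 59
back rim x,z [102.6 118.4 121.2] 116
floor slope [-9.0000e-03  3.5894e+01] 922
scene front rim x [-13.1  -6.8   4.8] 84
back rim x,z 0 0
t 14.5 rack mm [-10.   71.4 113.6] F rack [-8.2 -0.7  6.6] g -0.0
```

View pics/c1_scene.png

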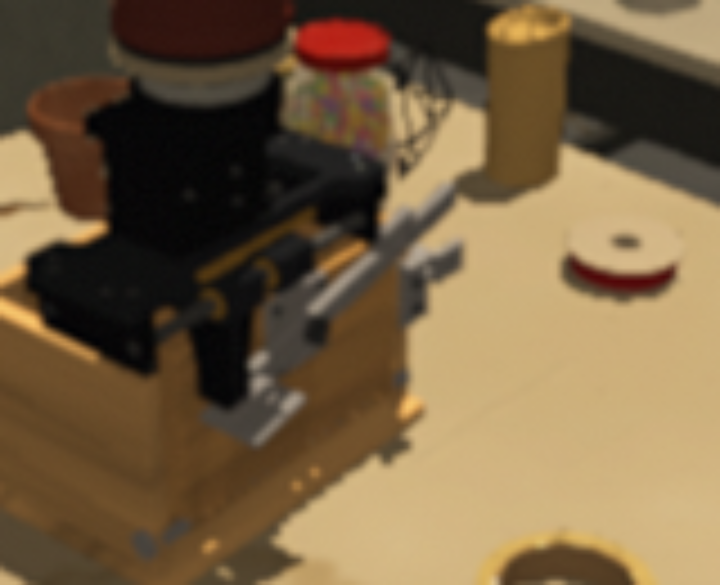

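View pics/c1_top.png

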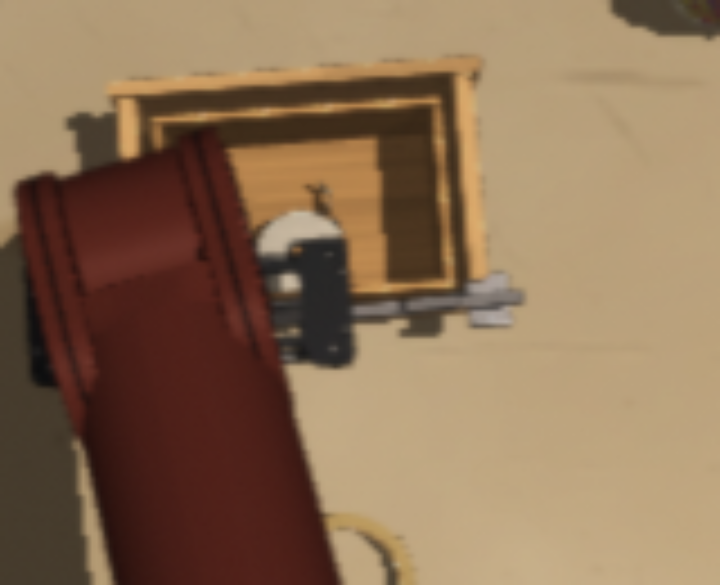

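The bin is home: floor slope about 0 and the rim upright. The raised bar is over the keeper notch, behind the lip. I'll raise the finger while keeping a light push, so the bar drops.

```bash
python3 -m inch '[{"ax":0,"ay":0,"az":0,"dx":0.3,"dy":0,"dz":-4,"gripper":0},{"ax":0,"ay":0,"az":0,"dx":0.3,"dy":0,"dz":-4,"gripper":0},{"ax":0,"ay":0,"az":0,"dx":0.3,"dy":0,"dz":-4,"gripper":0},{"ax":0,"ay":0,"az":0,"dx":0.3,"dy":0,"dz":-4,"gripper":0},{"ax":0,"ay":0,"az":0,"dx":0.3,"dy":0,"dz":-4,"gripper":0}]'
python3 rim.py c2; python3 bar.py 0
```

```text
time: 15.0
position: [0.553, 0.0507, 0.1335]
orientation: [[0.995, 0.096, -0.01], [0.096, -0.995, -0.005], [-0.01, 0.004, -1.0]]
ft_force: [-2.7, -1.0, -2.2]
grip_width: 0.003
top front rim x [-11.1   2.7  11.7] 57
back rim x,z [ 99.6 118.5 121.1] 107
floor slope [-4.0000e-03  3.5483e+01] 918
scene front rim x [-12.1   2.1  13.9] 78
back rim x,z [122.1 122.1 122.1] 1
floor slope [ 0.273 29.875] 1
t 15.1 rack mm [ -9.9  71.5 133.9] F rack [-7.  -1.3  5.5] g 0.006
scene 84
-128 103.4 theta~ 0.003; -120 103.7 theta~ 0.006; -112 102.4 theta~ -0.005; -104 101.3 theta~ -0.016; -96 100.6 theta~ -0.025; -88 113.4 theta~ 0.119; 
top 66
-128 104.0 theta~ 0.008; -120 103.6 theta~ 0.005; -112 103.7 theta~ 0.007; -104 102.5 theta~ -0.005; -96 112.4 theta~ 0.098; -88 113.9 theta~ 0.124; 
t 15.2 rack mm [ -9.9  71.5 133.9] F rack [-6.5  0.4  3.7] g 0.007rim.py:10: RankWarning: Polyfit may be poorly conditioned
  if m.sum(): print('floor slope',np.polyfit(L[m][:,0],L[m][:,2],1).round(3),m.sum())
```

View pics/c2_scene.png

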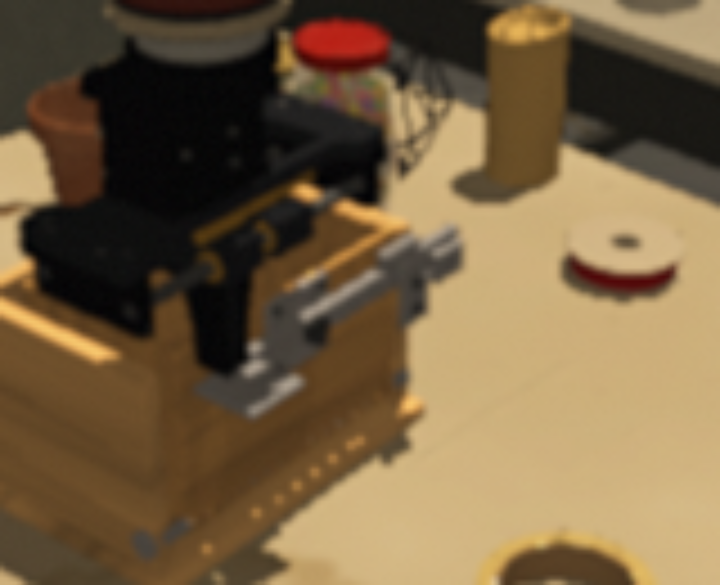

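The bar has dropped level (θ≈0.005) behind the lip, with its end at (445,250). I'll back off forward, then rise clear.

```bash
python3 -m inch '[{"ax":0,"ay":0,"az":0,"dx":-8,"dy":0,"dz":-2,"gripper":0},{"ax":0,"ay":0,"az":0,"dx":-15,"dy":0,"dz":-15,"gripper":0},{"ax":0,"ay":0,"az":0,"dx":-30,"dy":0,"dz":-35,"gripper":0},{"ax":0,"ay":0,"az":0,"dx":-30,"dy":0,"dz":-35,"gripper":0},{"ax":0,"ay":0,"az":0,"dx":-20,"dy":0,"dz":-35,"gripper":0}]'
python3 -m inch '[{"ax":0,"ay":0,"az":0,"dx":0,"dy":35,"dz":-30,"gripper":0},{"ax":0,"ay":0,"az":0,"dx":0,"dy":40,"dz":0,"gripper":0},{"ax":0,"ay":0,"az":0,"dx":0,"dy":45,"dz":0,"gripper":0},{"ax":0,"ay":0,"az":0,"dx":0,"dy":45,"dz":0,"gripper":0},{"ax":0,"ay":0,"az":0,"dx":0,"dy":45,"dz":0,"gripper":0}]'
python3 -m inch '[{"ax":0,"ay":0,"az":0,"dx":0,"dy":45,"dz":0,"gripper":0},{"ax":0,"ay":0,"az":0,"dx":0,"dy":45,"dz":0,"gripper":0},{"ax":0,"ay":0,"az":0,"dx":0,"dy":30,"dz":0,"gripper":0},{"ax":0,"ay":0,"az":0,"dx":0,"dy":0,"dz":0,"gripper":0},{"ax":0,"ay":0,"az":0,"dx":0,"dy":0,"dz":0,"gripper":0}]'
python3 rim.py c3; python3 bar.py 0; python3 - <<'E'
from h import *
t=snapshot('top');w=cloud(t)
for k in ['green_mid','red_mid','tape_roll','blue_mid']:
    for r in outline_of(t,k)[:1]: print(k,round(r['score'],2),np.nanmedian(w[r['region']],0).round(3))
save('t9',t)
E
```

```text
time: 15.7
position: [0.4492, 0.0413, 0.2574]
orientation: [[0.995, 0.096, -0.009], [0.096, -0.995, -0.002], [-0.009, 0.001, -1.0]]
ft_force: [1.1, -0.7, 0.6]
grip_width: 0.003
time: 16.2
position: [0.473, -0.1672, 0.3017]
orientation: [[0.994, 0.11, 0.017], [0.11, -0.994, -0.009], [0.016, 0.011, -1.0]]
ft_force: [0.4, 1.1, 1.2]
grip_width: 0.003
time: 16.7
position: [0.4856, -0.2994, 0.306]
orientation: [[0.995, 0.101, 0.026], [0.101, -0.995, -0.016], [0.024, 0.018, -1.0]]
ft_force: [0.3, 0.4, 0.2]
grip_width: 0.006
top front rim x [-11.4   2.5  10.1] 66
back rim x,z [100.  118.1 121. ] 114
floor slope [2.0000e-03 3.5045e+01] 1426
scene front rim x [-12.4   2.1  13.1] 85
back rim x,z [ 92.8 117.2 120.8] 178
t 16.8 rack mm [-111.8 -269.4  306. ] F rack [0.4 0.2 0. ] g 0.004
scene 86
-128 104.9 theta~ 0.015; -120 103.1 theta~ 0.001; -112 103.0 theta~ -0.0; -104 101.7 theta~ -0.012; -96 102.3 theta~ -0.008; -88 107.9 theta~ 0.056; 
top 65
-128 104.8 theta~ 0.014; -120 103.1 theta~ 0.001; -112 103.3 theta~ 0.003; -104 104.0 theta~ 0.009; -96 110.6 theta~ 0.08; -88 112.9 theta~ 0.113; 
t 16.9 rack mm [-111.5 -268.6  306.1] F rack [-0.4  0.4 -0.3] g 0.002
green_mid 0.7 [0.476 0.292 0.039]
red_mid 0.72 [ 0.607 -0.373  0.021]
tape_roll 0.76 [ 0.386 -0.042  0.024]
blue_mid 0.53 [ 0.607 -0.01   0.069]
```

View pics/c3_scene.png

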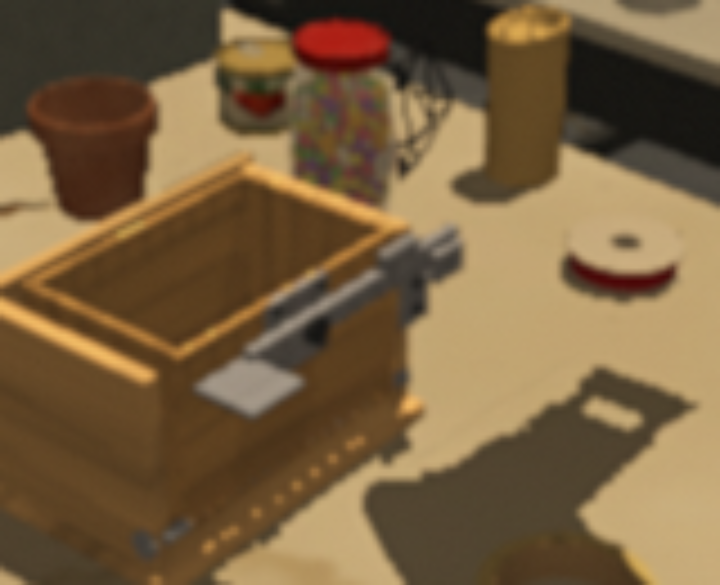

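View pics/c3_top.png

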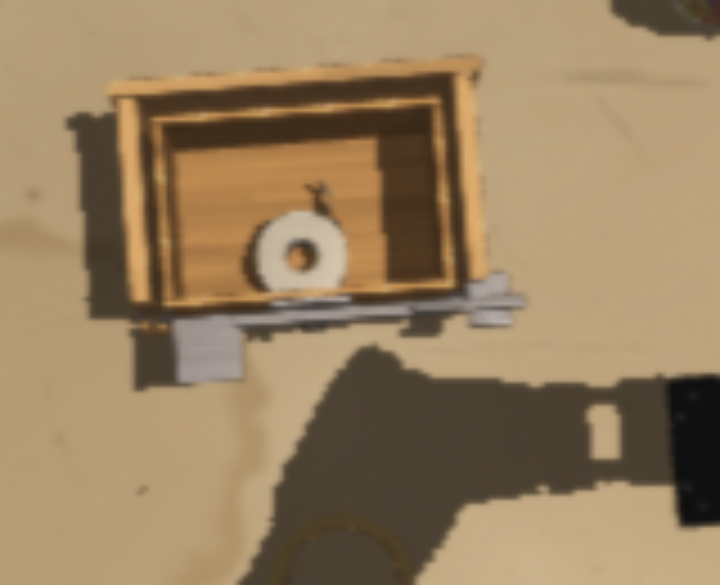

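The bin is upright, the bar lies level in the keeper at (430,255), the spool is in the bin at (300,255) in the top view, and nothing else has moved. Handing in.

```bash
python3 -c "
from rig import *
print(hand_in())"
```

```text
the job is handed in; nothing more can be done
None
```

The blue spool, the smallest, is in the bin, and the bin is shut fully into its rack and latched. I handed in at about 17 s of the 54 s allowed. `hand_in()` gives no verdict, so these are my own last checks:

- **Bin:** it is home, with the floor slope about 0.002 and the rims where the fit says they should be when shut.
- **Latch bar:** it is level (angle about 0.00–0.015 rad) behind the keeper's lip. I had raised it to about 0.22 rad while closing, and it dropped when I let go.
- **Spool:** it lies flat in the bin.
- **Other things:** the green spool, red spool and tape roll are within 2 mm of where they started, which is about the camera's accuracy.
- **Robot:** it stands clear of everything, with force readings near zero.

**What went wrong:**
- My first three moves were refused as invalid, so nothing moved.
- The first grip on the spool was off-centre and too high. I opened, re-centred and gripped again before lifting.
- Some bar-angle readings near y = -90 mm came out high. Those points appear to lie on a raised part next to the bar, so I ignored them.

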